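# Measure out one wooden disc with a level scoop

## Task

Measure out one wooden disc: slide the low scoop with the slotted floor under the two stacked discs, around their post, and lift both off together. Draw the heaped scoop sideways along the plywood board under the strike bar, from the robot's left to its right, so that the bar scrapes off the upper disc and leaves the scoop level with only the lower one in it. Leave the scoop standing upright on the board, wholly past the bar with its disc inside, and let go.

Things in the scene. Friction and masses are not known exactly. Their poses are not given: they have to be found in the camera images.
- scoop_grip (a point): Slotted steel scoop (200 g; the other has no slot, 40 mm walls). Point: on its upright wooden grip, 18 mm square, 80 mm above the underside, 20 below the top. x to the mouth, z up. Pocket centre 78 mm ahead; pocket 92 mm square (98 outside), 4 mm floor, walls to 21 mm, front lip to 9 mm above the underside. Floor slot 40 mm wide, from the mouth to 25 mm behind the pocket centre.
- disc_low_center (a point): Centre of the lower of two equal wooden discs, 72 mm across, 18 mm thick, 50 g, lying flat. It rests, centred within 3 mm, on a fixed wooden post 20 mm thick and 55 mm high (foot 90 mm wide, 8 mm high); the scoop may come under it from any side, level, post in its slot, lip below 55 mm, floor well above the foot.
- disc_top_center (a point): Centre of the upper disc, lying flat on the lower one, centred within 3 mm. In the scoop the lower disc just fills the depth: its top is 22 mm, the upper disc's top 40 mm above the scoop's underside.
- board: Fixed plywood strike board, top 4 mm up. Origin on the table under the bar; x away from robot, y left. Board x +-105, y -180 to 150 mm. Bar at y = 0 along x, 12 mm wide, from x = -45 (free end) to 80, underside 31, top 49 mm above the table; post x 78 to 98. Scoop passes with its mouth to +x, pocket on x = 0, grip outside the free end, sliding or up to 5 mm above the board, from y 120 to about -95.
There are look-alikes about, which are no part of the job. Leave any blue look-alike of the part that bears disc_top_center alone.

How it is judged:
On the way, in this order (a step that is already met when the one before it is completed fails the run):
1. both discs lifted clear of the post, stacked in the scoop (x of disc_low_center in the frame of scoop_grip between 0.053 and 0.103 m and y of disc_low_center in the frame of scoop_grip between -0.025 and 0.025 m and z of disc_low_center in the frame of scoop_grip between -0.074 and -0.06 m and x of disc_top_center in the frame of scoop_grip between 0.053 and 0.103 m and y of disc_top_center in the frame of scoop_grip between -0.025 and 0.025 m and z of disc_top_center in the frame of scoop_grip between -0.056 and -0.042 m and height (world z) of disc_low_center above 0.074 m), for 0.1 s.
2. the bar holds the upper disc back while the scoop with the lower disc passes under it (x of disc_low_center in the frame of scoop_grip between 0.053 and 0.103 m and y of disc_low_center in the frame of scoop_grip between -0.025 and 0.025 m and z of disc_low_center in the frame of scoop_grip between -0.074 and -0.06 m and y of disc_low_center in the frame of board between -0.06 and 0.03 m and y of disc_top_center in the frame of board between 0.025 and 0.07 m and z of disc_top_center in the frame of board between 0.027 and 0.06 m and y of disc_top_center in the frame of scoop_grip above 0.006 m and contact force between disc_top and board above 0.03 N), for 0.02 s.
At the end, for the whole second after the job is handed in: The scoop stands upright (within 0.15 rad), at rest on the board, past the bar (grip and lower disc 50 to 170 mm beyond it), the lower disc flat in its pocket (within 25 mm of its centre); the upper disc is off the scoop and low (75 mm or more from the other, centre below 45 mm) (x of disc_low_center in the frame of scoop_grip between 0.053 and 0.103 m and y of disc_low_center in the frame of scoop_grip between -0.025 and 0.025 m and z of disc_low_center in the frame of scoop_grip between -0.074 and -0.06 m and angle between scoop_grip's own z axis and vertical below 0.15 rad and x of scoop_grip in the frame of board between -0.14 and -0.02 m and y of scoop_grip in the frame of board between -0.17 and -0.05 m and y of disc_low_center in the frame of board between -0.17 and -0.05 m and z of scoop_grip in the frame of board between 0.078 and 0.09 m and horizontal distance between disc_top_center and disc_low_center above 0.075 m and height (world z) of disc_top_center below 0.045 m and linear speed of each of scoop, disc_low below 0.02 m/s); the robot touches nothing.
It also fails if it takes over 58 s, if anything falls off the work surface, if the arm or the gripper's body presses on something with over 40 N, if the wrist force passes 120 N, or if a joint passes its speed limit or range.

## Robot

A 6-joint arm with a two-finger parallel gripper is mounted at the origin on the work surface. World frame = base frame: x ahead of the robot, y to its left, z up, the work surface at z = 0. Lengths are in m, angles in rad, forces in N, time in s.
With the tool pointing down it reaches from about 0.275 to 1 m from the base axis. Payload 8.4 kg.
Tool frame: the origin (TCP) lies between the finger pads; the fingertips stand 22 mm ahead of it and the grasp point (between the pads) lies 3 mm ahead of it (r.nose_length is the distance from the TCP to the fingertips, in m); z points along the fingers, y is the line along which they close (so a half turn about z gives the same grasp; the last joint's range is limited). The gripper opens to 85 mm and grips with 20 to 120 N. Pads are 22 mm wide; open, the fingers measure 114 mm over their backs; the gripper's body (76 mm by 85 mm) begins 54 mm behind the grasp point. The pads swing forward as they close: fully open they stand 13 mm farther back than shut.
Start: joints at [1.338, 0.353, 1.633, -0, 1.155, -0.002], TCP at [0.143, 0.608, 0.22] pointing down, gripper open.
Joint ranges: [-2.63, 2.63], [-0.92, 2.1], [0.06, 2.66], [-1.3, 4.44], [0, 2.69], [-3.02, 3.02]. Speed limits (rad/s): [2.22, 2.22, 2.79, 3.14, 3.14, 3.14].

## Interface

Orientations are given as a unit quaternion [w, x, y, z].
In Python, from plant import r, imaging gives the robot as it stands.
- The arm moves only by the tool arm_command, never from a script. Its arguments are lists of equal length, an entry for each row: "slide": the shift along the tool's x, y, z in units of 500 mm (1.0 is 500 mm), a list of three; "rot": the turn, a rotation vector about the tool's x, y, z in units of pi/4 rad (1.0 is pi/4 rad), a list of three; "hand": the closure, from 0 (fully open) to 1 (shut). A call has 1 to 5 rows; each row is the pose to reach, as a shift and turn from the pose commanded when the call began, along the tool's axes at that moment; what a row does not reach only later rows make up. A row lasts 1/10 s, in which the tool goes at most 50 mm and 8.59 degrees, less where a joint would pass 70% of its speed; a pose out of reach is approached as far as the arm can. A call with a number of a shift or a turn outside -1 to 1 is refused whole. A call with a gripper value outside its range is refused whole. The fingers move at their own pace and stop on an object; "squeeze" is the grip in N (left out, the last holds). Time passes only in rows, so rows that repeat a pose let the fingers close. It gives the time, the measured TCP pose, the force, the opening and the grip force at its end, in the units of the state.
- r.observe(): the state, without advancing time (a new reading comes with each control period).
- imaging.capture(name): name is "scene" or "top" or "wrist"; returns the picture (480x640x3 uint8, red, green, blue); there is no depth.
- imaging.get_calibration(name): a dict with "intrinsics" (3x3 intrinsics, pixels), "origin" and "rotation" of the camera in the world. Camera axes: x right, y up, looking along -z (the intrinsics and any distortion apply to the point x, -y, -z); pixel columns grow to the right and rows downward; lengths in m; the calibration is good to about 2 mm. A picture is of the moment at which its call begins: read the wrist's pose just before it. get_calibration takes no time and is no camera call; for the wrist camera it gives the pose at the moment of the call.
- r.finish_job(): hands the job in; it is judged then, once.
The state is a dict: "time_s": time; "joint_positions": joint angles; "qvel": joint speeds; "tau": joint torques, N m; "eef_pos": TCP position; "orientation": TCP orientation; "force": force on the tool from outside, world axes, zero at the start; "moment": the same for the moment, N m; "finger_gap": finger opening in m; "finger_force": force on a finger pad.
Only numpy, scipy, OpenCV 4.12 (cv2) and the standard library are available. Lean on these libraries where they do the work, as an engineer would, in place of code of your own. Each camera call takes 0.05 s, during which the arm holds its last target. There are 200 camera calls.

## Working session

There is one attempt and no reset: what is moved stays moved. The work goes in short steps, Python scripts to look and compute and a tool call to move; the robot and the scene stay as the last step left them, time stands still between calls to the robot, and variables do not carry over. Pictures are saved under pics/ and viewed, at most 10 in all, crops included, and the job is handed in when it is done.

Besides the shell and the picture viewer there is one more tool, called after "Request:" as name(argument=value, ...), one argument or row to a line, values as JSON. arm_command: Moves the arm, as the interface text tells. Shifts and turns lie within -1 to 1; 1 stands for 500 mm of shift or pi/4 rad of turn. Its arguments: {"type":"object","properties":{"slide":{"type":"array"},"rot":{"type":"array"},"hand":{"type":"array"},"squeeze":{"type":"number"}},"required":["slide","rot","hand"]}

```bash
ls; mkdir -p pics; python3 - <<'E'
from plant import r, imaging
import cv2,numpy as np
for n in ["scene","top"]:
    im=imaging.capture(n); cv2.imwrite(f"pics/{n}0.png",im[:,:,::-1])
    c=imaging.get_calibration(n); print(n,{k:np.round(v,4).tolist() if not isinstance(v,str) else v for k,v in c.items()})
o=r.observe(); print(o['time_s'],o['eef_pos'],o['orientation'],o['finger_gap'])
E
```

```text
pics
scene {'intrinsics': [[487.8861, 0.0, 316.2051], [0.0, 487.8861, 243.4449], [0.0, 0.0, 1.0]], 'origin': [1.0767, -0.2783, 0.6234], 'rotation': [0.8161, 0.3666, 0.1933, 0.4028]}
top {'intrinsics': [[470.9354, 0.0, 311.2289], [0.0, 470.9354, 240.8758], [0.0, 0.0, 1.0]], 'origin': [0.3893, 0.0642, 1.1148], 'rotation': [0.7106, 0.0591, -0.0627, -0.6983]}
0.1 [0.14285392 0.60799652 0.21954282] [-8.09889528e-05  1.15141224e-01  9.93348936e-01 -6.19898837e-04] 0.08539453882488744
```

View pics/scene0.png

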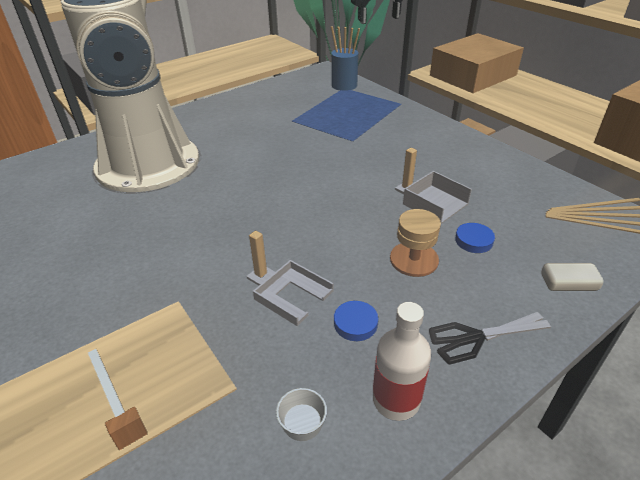

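View pics/top0.png

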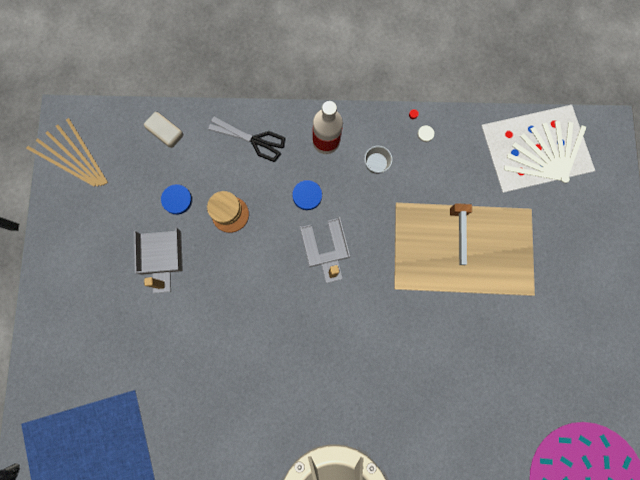

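The scene view shows the slotted scoop at (290,285) with grip (258,255), plain scoop (437,190), stacked discs on the post (418,225), and the board and bar at lower left. In the top view the slotted scoop is at (325,242) with grip (334,271), and the plain scoop (158,250) is the look-alike. The stack is at (224,207), blue look-alike discs at (176,199) and (307,195), and the board at (465,250) with its bar at (463,235), free end near (464,265). I choose the U-shaped scoop and the wooden discs.

```bash
cat > h.py <<'E'
import cv2,numpy as np
from plant import r, imaging
from scipy.spatial.transform import Rotation as R
def cal(n):
    c=imaging.get_calibration(n); q=np.array(c['rotation'],float)
    Rm=q if q.shape==(3,3) else R.from_quat(q[[1,2,3,0]]).as_matrix()
    return np.array(c['intrinsics']),np.array(c['origin']),Rm
def ray(px,C):
    K,o,Rm=C; p=np.atleast_2d(np.array(px,float))
    d=np.c_[(p[:,0]-K[0,2])/K[0,0],-(p[:,1]-K[1,2])/K[1,1],-np.ones(len(p))]
    return o,d@Rm.T
def cast(px,z,C):
    o,d=ray(px,C); return o+d*((z-o[2])/d[:,2])[:,None]
def proj(P,C):
    K,o,Rm=C; q=(np.atleast_2d(P)-o)@Rm
    return np.c_[K[0,0]*q[:,0]/-q[:,2]+K[0,2],K[1,1]*-q[:,1]/-q[:,2]+K[1,2]]
E
python3 - <<'E'
from h import *
im=cv2.imread('pics/top0.png'); C=cal('top')
hsv=cv2.cvtColor(im,cv2.COLOR_BGR2HSV)
def big(x0,y0,x1,y1,m):
    mm=np.zeros(m.shape,np.uint8); mm[y0:y1,x0:x1]=m[y0:y1,x0:x1]
    cs=cv2.findContours(mm,0,1)[0]; return max(cs,key=cv2.contourArea)
wood=cv2.inRange(hsv,(12,60,120),(28,190,255))
b=big(385,190,545,305,wood); hull=cv2.convexHull(b); rect=cv2.boxPoints(cv2.minAreaRect(hull))
W=cast(rect,.004,C); print('board corners',rect.round(1).tolist(),W[:,:2].round(4).tolist())
d=big(195,185,250,235,wood); (c,rr)=cv2.minEnclosingCircle(d); print('disc px',c,rr,'at .091',cast(c,.091,C).round(4), 'r',rr*(1.115-.091)/471)
g=big(325,260,342,282,wood); print('grip px',cv2.boundingRect(g),cv2.minAreaRect(g))
print(hsv[240,310],hsv[235,463],hsv[255,280],hsv[276,333])
crop=lambda x,y:cv2.resize(im[y:y+75,x:x+100],(400,300),interpolation=cv2.INTER_CUBIC)
cv2.imwrite('pics/c1.png',np.vstack([np.hstack([crop(275,212),crop(415,195)]),np.hstack([crop(180,180),cv2.resize(cv2.imread('pics/scene0.png')[225:330,240:380],(400,300))])]))
E
```

```text
board corners [[392.0, 288.79998779296875], [396.0, 200.10000610351562], [538.0, 206.60000610351562], [533.9000244140625, 295.20001220703125]] [[0.4717, -0.1319], [0.6871, -0.1445], [0.6773, -0.49], [0.4623, -0.4664]]
disc px (227.5, 210.0) 21.800329208374023 at .091 [[0.6341 0.2483 0.091 ]] r 0.047396044818205946
grip px (330, 265, 9, 10) ((333.8999938964844, 269.1999816894531), (7.905693531036377, 8.538147926330566), 71.56504821777344)
[116  11 166] [105  17 205] [103  19 123] [ 17 152  77]
```

View pics/c1.png

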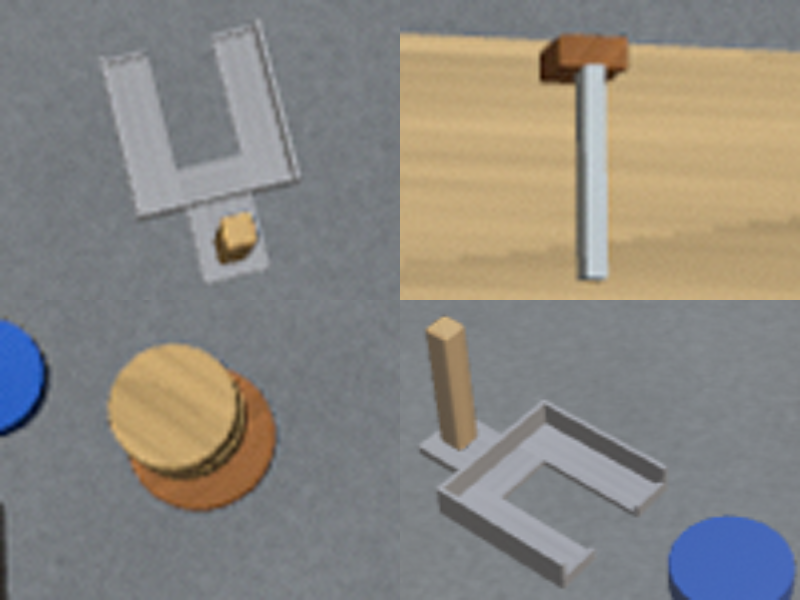

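The close crop confirms the choice. The U-shaped scoop has its grip top near (334.4,269.1) and is yawed about 13°. The wooden stack's top circle is at (223.6,207.4), with the foot behind it, and the bar's free end is at (463,264).

```bash
python3 - <<'E'
from h import *
im=cv2.imread('pics/top0.png'); C=cal('top'); S=cal('scene')
hsv=cv2.cvtColor(im,cv2.COLOR_BGR2HSV)
t=cast([[334.3,269]],.100,C)[0]; s=cast([[255.8,234.5]],.100,S)[0]; print('grip top',t.round(4),s.round(4))
f=lambda x,y,x0=275,y0=212:[x0+x/4-.4,y0+y/4-.4]
P=cast([f(138,217),f(299,180),f(258,20),f(101,57)],.012,C); print(P.round(4)[:,:2].tolist())
for a,b in((0,1),(1,2),(0,3)):
    v=P[b]-P[a]; print(np.linalg.norm(v),np.degrees(np.arctan2(v[1],v[0])))
print('disc',cast([223.6-.4,207.4-.4],.091,C).round(4),'foot',cast([229.2,212.8],.008,C).round(4))
m=cv2.inRange(hsv,(12,60,120),(28,190,255)); 
pts={'far':[],'near':[],'L':[],'R':[]}
for x in list(range(402,445,4))+list(range(480,528,4)):
    y=np.where(m[190:305,x])[0]+190; pts['far'].append((x,y[0]-.5)); pts['near'].append((x,y[-1]+.5))
for y in range(215,285,5):
    x=np.where(m[y,385:545])[0]+385; pts['L'].append((x[0]-.5,y)); pts['R'].append((x[-1]+.5,y))
L={}
for k,p in pts.items():
    w=cast(p,.004,C)[:,:2].astype(np.float32); l=cv2.fitLine(w,cv2.DIST_HUBER,0,.01,.01).ravel(); L[k]=l
    print(k,np.degrees(np.arctan2(l[1],l[0])).round(2),l[2:].round(4))
B=cast([[463.1-.4,264.4-.4],[462.4,211]],.049,C); print('bar free, far',B.round(4))
def inter(a,b):
    return a[2:]+a[:2]*np.linalg.solve(np.c_[a[:2],-b[:2]],b[2:]-a[2:])[0]
c=np.array([inter(L[a],L[b]) for a,b in(('far','L'),('far','R'),('near','R'),('near','L'))]);print(c.round(4).tolist())
E
```

```text
grip top [0.5051 0.0095 0.1   ] [0.5086 0.0088 0.1   ]
[[0.5215, 0.0642], [0.5452, -0.0306], [0.6417, -0.0057], [0.6173, 0.088]]
0.09768442791878544 -75.97408517584999
0.09959566058932845 14.474104994211016
0.09865614513589241 13.959123848216928
disc [[0.6408 0.2582 0.091 ]] foot [[0.6471 0.2588 0.008 ]]
far 88.37 [ 0.6771 -0.3092]
near 88.46 [ 0.4666 -0.3167]
L -0.77 [ 0.562  -0.1391]
R -1.61 [ 0.5753 -0.4702]
bar free, far [[ 0.5275 -0.2863  0.049 ]
 [ 0.6518 -0.2904  0.049 ]]
[[0.6819000244140625, -0.14079999923706055], [0.6725000143051147, -0.47290000319480896], [0.4625000059604645, -0.46700000762939453], [0.4713999927043915, -0.1378999948501587]]
```

Request:
arm_command(
  slide=[
    [-0.5, -0.5, 0.04],
    [-0.5, -0.5, 0.04],
    [-0.5, -0.5, 0.04],
    [-0.5, -0.5, 0.04],
    [-0.5, -0.5, 0.04],
  ],
  rot=[
    [0, 0, 0.95],
    [0, 0, 0.95],
    [0, 0, 0.95],
    [0, 0, 0.95],
    [0, 0, 0.95],
  ],
  hand=[0, 0, 0, 0, 0],
  squeeze=100,
)

```text
time_s: 0.6
eef_pos: [0.2749, 0.3944, 0.2058]
orientation: [0.0, 0.472, 0.882, -0.0]
force: [0.8, -0.0, 0.5]
finger_gap: 0.0855
finger_force: 0.0
```

```bash
cat >> h.py <<'E'
def plan(P,yaw=None,tool=None):
    """slide (units) and rot (units) from current pose to TCP at P, tool down, tool y at yaw deg (world)"""
    o=r.observe(); q=np.array(o['orientation']); A=R.from_quat(q[[1,2,3,0]])
    if yaw is None: T=A
    else:
        y=np.radians(yaw); Y=np.array([np.cos(y),np.sin(y),0]); Z=np.array([0,0,-1.]); T=R.from_matrix(np.c_[np.cross(Y,Z),Y,Z])
    ax=A.as_matrix()
    print('t',round(o['time_s'],2),'pos',np.round(o['eef_pos'],4),'yaw',np.degrees(np.arctan2(ax[1,1],ax[0,1])).round(2),'zaxis',ax[:,2].round(4),'F',np.round(o['force'],1),'gap',round(o['finger_gap'],4),'ff',np.round(o['finger_force'],1))
    print(' slide',(A.inv().apply(np.array(P)-o['eef_pos'])/.5).round(4).tolist(),'rot',((A.inv()*T).as_rotvec()/(np.pi/4)).round(4).tolist())
E
python3 -c "
from h import *
plan([.506,.0095,.2],14.1)"
```

```text
t 0.6 pos [0.2749 0.3944 0.2058] yaw 33.71 zaxis [-0.e+00 -3.e-04 -1.e+00] F [ 0.8 -0.   0.5] gap 0.0855 ff 0.0
 slide [-0.8968, -0.0426, 0.0117] rot [-0.0002, 0.0003, 0.4357]
```

Request:
arm_command(
  slide=[
    [-0.45, -0.02, 0.01],
    [-0.45, -0.02, 0.01],
    [-0.45, -0.02, 0.01],
    [-0.45, -0.02, 0.01],
    [-0.45, -0.02, 0.01],
  ],
  rot=[
    [0, 0, 0],
    [0, 0, 0],
    [0, 0, 0],
    [0, 0, 0],
    [0, 0, 0],
  ],
  hand=[0, 0, 0, 0, 0],
)

```text
time_s: 1.1
eef_pos: [0.393, 0.2012, 0.2009]
orientation: [0.0, 0.47, 0.883, -0.0]
force: [-0.0, 0.5, -0.6]
finger_gap: 0.0852
finger_force: 0.0
```

Request:
arm_command(
  slide=[
    [-0.44, -0.02, 0],
    [-0.44, -0.02, 0],
    [-0.44, -0.02, 0],
    [-0.44, -0.02, 0],
    [-0.44, -0.02, 0],
  ],
  rot=[
    [0, 0, 0.436],
    [0, 0, 0.436],
    [0, 0, 0.436],
    [0, 0, 0.436],
    [0, 0, 0.436],
  ],
  hand=[0, 0, 0, 0, 0],
)

```text
time_s: 1.6
eef_pos: [0.5086, 0.0128, 0.201]
orientation: [0.001, 0.614, 0.789, -0.0]
force: [-1.0, 0.4, -0.1]
finger_gap: 0.0855
finger_force: 0.0
```

```bash
python3 -c "
from h import *
plan([.506,.0095,.2],14.1)
im=imaging.capture('wrist'); C=cal('wrist'); np.savez('w1.npz',K=C[0],o=C[1],R=C[2]); cv2.imwrite('pics/w1.png',im[:,:,::-1]); print(C[1],C[2].round(2).tolist())
P=[[.506,.0095,.1],[.5814,.029,0.004]]; print(proj(P,C).round(1).tolist())
plan([.506,.0095,.2],14.1)"
```

```text
t 1.6 pos [0.5086 0.0128 0.201 ] yaw 14.27 zaxis [ 8.e-04 -8.e-04 -1.e+00] F [-1.   0.4 -0.1] gap 0.0855 ff 0.0
 slide [-0.0052, -0.0066, 0.002] rot [0.0008, 0.0012, 0.0037]
[0.49028154 0.08401076 0.35485646] [[0.97, -0.23, -0.07], [0.25, 0.93, 0.29], [0.0, -0.3, 0.96]]
[[312.9, 243.3], [406.0, 210.6]]
t 1.65 pos [0.5093 0.012  0.201 ] yaw 14.26 zaxis [ 0.0013 -0.0014 -1.    ] F [ 1.5 -1.   0.2] gap 0.0849 ff 0.0
 slide [-0.0032, -0.0077, 0.002] rot [0.0012, 0.0022, 0.0035]
```

View pics/w1.png

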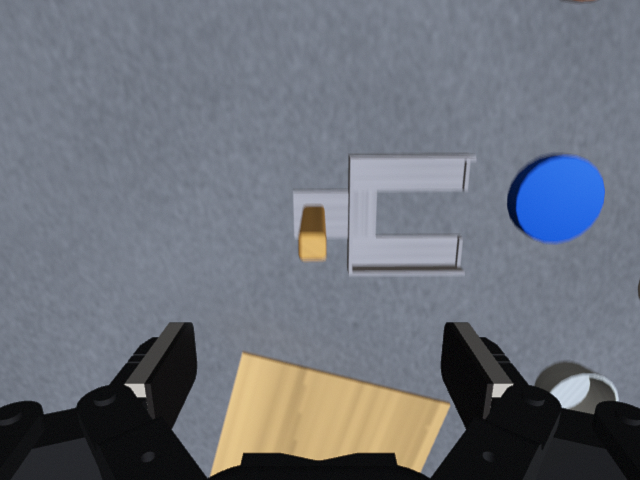

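The wrist view shows the slotted scoop square to the image, its back wall a vertical line at column 349, and the grip's top face at (313.5,247.5). That is close to the predicted (313,243).

```bash
python3 -c "
from h import *
w=np.load('w1.npz'); C=(w['K'],w['o'],w['R'])
print(cast([[313.5,247.5]],.1,C).round(4)); P=cast([[349,155],[349,275],[474,155],[463,275]],.021,C);print(P.round(4).tolist()); v=P[0]-P[1]; print(np.degrees(np.arctan2(v[1],v[0]))-90, np.linalg.norm(v))
plan([.507,.008,.081],14.2)"
```

```text
[[0.507  0.0069 0.1   ]]
[[0.5206, 0.0627, 0.021], [0.5472, -0.0332, 0.021], [0.6147, 0.0866, 0.021], [0.6407, -0.0095, 0.021]]
15.491819814576687 0.09951637660388203
t 1.65 pos [0.5093 0.012  0.201 ] yaw 14.26 zaxis [ 0.0013 -0.0014 -1.    ] F [ 1.5 -1.   0.2] gap 0.0849 ff 0.0
 slide [-0.0062, -0.0067, 0.24] rot [0.0012, 0.0022, 0.0013]
```

Request:
arm_command(
  slide=[
    [-0.008, -0.007, 0.08],
    [-0.008, -0.007, 0.16],
    [-0.008, -0.007, 0.22],
    [-0.008, -0.007, 0.24],
    [-0.008, -0.007, 0.24],
  ],
  rot=[
    [0, 0, 0],
    [0, 0, 0],
    [0, 0, 0],
    [0, 0, 0],
    [0, 0, 0],
  ],
  hand=[0, 0, 0, 0, 0],
)

```text
time_s: 2.15
eef_pos: [0.5033, 0.0117, 0.08]
orientation: [-0.001, 0.613, 0.79, -0.001]
force: [-0.8, 0.3, 0.5]
finger_gap: 0.0854
finger_force: 0.0
```

Request:
arm_command(
  slide=[
    [0, 0, 0],
    [0, 0, 0],
    [0, 0, 0],
    [0, 0, 0],
    [0, 0, 0],
  ],
  rot=[
    [0, 0, 0],
    [0, 0, 0],
    [0, 0, 0],
    [0, 0, 0],
    [0, 0, 0],
  ],
  hand=[0.5, 0.7, 1, 1, 1],
  squeeze=100,
)

```text
time_s: 2.65
eef_pos: [0.5049, 0.0115, 0.0821]
orientation: [0.0, 0.613, 0.79, 0.0]
force: [-6.4, 0.1, 11.1]
finger_gap: 0.0144
finger_force: 98.6
```

Request:
arm_command(
  slide=[
    [0, 0, 0],
    [0, 0, 0],
    [0, 0, 0],
    [0, 0, 0],
    [0, 0, 0],
  ],
  rot=[
    [0, 0, 0],
    [0, 0, 0],
    [0, 0, 0],
    [0, 0, 0],
    [0, 0, 0],
  ],
  hand=[1, 1, 1, 1, 1],
)

```text
time_s: 3.15
eef_pos: [0.5049, 0.0115, 0.0821]
orientation: [0.0, 0.613, 0.79, 0.0]
force: [-2.2, -0.2, 11.1]
finger_gap: 0.0143
finger_force: 97.9
```

```bash
python3 -c "
from h import *
plan([.45,.15,.2],-1.6)"
```

```text
t 3.15 pos [0.5049 0.0115 0.0821] yaw 14.4 zaxis [ 0.001  0.    -1.   ] F [-2.2 -0.2 11.1] gap 0.0143 ff 97.9
 slide [0.2955, -0.0372, -0.2359] rot [0.0013, 0.0001, 0.3556]
```

Request:
arm_command(
  slide=[
    [0, 0, -0.06],
    [0, 0, -0.14],
    [0.03, 0, -0.22],
    [0.12, 0.0, -0.236],
    [0.22, 0.0, -0.236],
  ],
  rot=[
    [0, 0, 0],
    [0, 0, 0],
    [0, 0, 0],
    [0, 0, 0],
    [0, 0, 0],
  ],
  hand=[1, 1, 1, 1, 1],
)

```text
time_s: 3.65
eef_pos: [0.4782, 0.1187, 0.2015]
orientation: [0.001, 0.614, 0.789, 0.002]
force: [0.8, 1.4, -2.6]
finger_gap: 0.0143
finger_force: 98.9
```

Request:
arm_command(
  slide=[
    [0.08, 0, 0],
    [0.16, 0, 0],
    [0.24, 0.008, 0],
    [0.295, 0.008, 0],
    [0.295, 0.008, 0],
  ],
  rot=[
    [0, 0, 0.06],
    [0, 0, 0.14],
    [0, 0, 0.22],
    [0, 0, 0.3],
    [0, 0, 0.356],
  ],
  hand=[1, 1, 1, 1, 1],
)

```text
time_s: 4.15
eef_pos: [0.4433, 0.2648, 0.1991]
orientation: [-0.0, 0.717, 0.697, 0.0]
force: [-0.1, 0.4, -1.9]
finger_gap: 0.0138
finger_force: 98.9
```

```bash
python3 -c "
from h import *
plan([.445,.262,.2],-1.6)
C=cal('wrist'); im=imaging.capture('wrist'); np.savez('w2.npz',K=C[0],o=C[1],R=C[2]); cv2.imwrite('pics/w2.png',im[:,:,::-1])
p=r.observe()['eef_pos']; print(C[1]-p)
print(proj(np.array([.642,.2585,.091]),C))
plan([.445,.262,.2],-1.6)"
```

```text
t 4.15 pos [0.4433 0.2648 0.1991] yaw -1.6 zaxis [-1.e-04  1.e-03 -1.e+00] F [-0.1  0.4 -1.9] gap 0.0138 ff 98.9
 slide [-0.0056, 0.0035, -0.0018] rot [-0.0002, -0.0013, 0.0001]
[0.0017256  0.07538719 0.15423119]
[[626.38626572 239.40284404]]
t 4.2 pos [0.4435 0.2634 0.1989] yaw -1.72 zaxis [-4.e-04 -0.e+00 -1.e+00] F [ 0.4 -0.3 -1.8] gap 0.0142 ff 98.9
 slide [-0.0027, 0.0032, -0.0021] rot [-0.0005, 0.0, -0.0026]
```

View pics/w2.png

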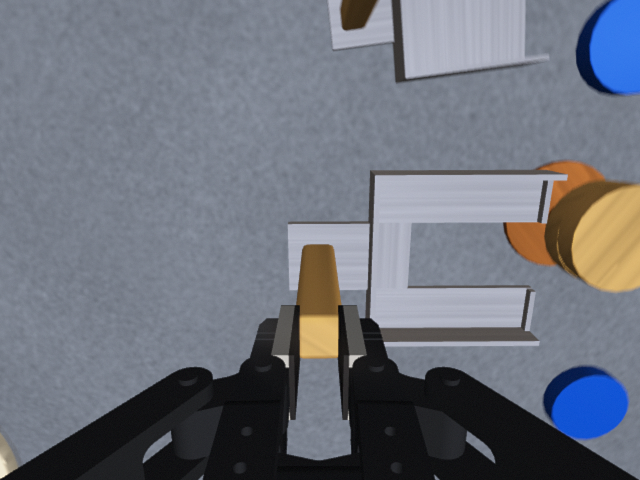

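The wrist view shows the slotted scoop held level, with the back wall at columns 368–372 and rows 171–346. The stack's top disc is centred near (624,237), and the prediction was (626,239). The foot spans rows 161–264 from column 504, and the blue discs are well clear.

```bash
python3 -c "
from h import *
w=np.load('w2.npz'); C=(w['K'],w['o'],w['R']); p=np.array([.4434,.264,.199]); print('predicted radius', 36*C[0][0,0]/1000/((C[1]-[.642,.2585,.091])@C[2][:,2]))
im=cv2.imread('pics/w2.png');hsv=cv2.cvtColor(im,cv2.COLOR_BGR2HSV)
for y in (181,190,210,236,260,285,291): print(y,hsv[y,548:640:6].tolist()[0:16:3])
print('disc',cast([[624,237]],.091,C)-0, 'rows',cast([[617,181],[617,291]],.091,C).round(4).tolist())
print('foot rows',cast([[560,161],[560,265],[504,220]],.008,C).round(4).tolist())
u=.199-.0821
P=cast([[371,171],[367,346],[567,175],[539,344]],u+.021,C); print('walls',(P-p).round(4).tolist())
Q=cast([[289,223],[289,289]],u+.004,C); print((Q-p).round(4).tolist())
Q=cast([[301,357],[339,357]],u+.1,C); print('griptop near edge',(Q-p).round(4).tolist())
Q=cast([[551,180],[545,222],[532,288],[526,328]],u+.009,C); print('lip',(Q-p).round(4).tolist())
"
```

```text
predicted radius 55.70112904330731
181 [[115, 25, 183], [12, 164, 176], [13, 178, 176], [16, 160, 118], [10, 20, 113], [111, 35, 139]]
190 [[113, 25, 185], [13, 181, 168], [17, 155, 97], [17, 151, 96], [19, 129, 191], [19, 126, 206]]
210 [[122, 20, 180], [17, 151, 91], [17, 160, 94], [19, 124, 211], [19, 126, 210], [19, 129, 198]]
236 [[18, 152, 69], [16, 153, 80], [19, 127, 203], [19, 126, 217], [19, 129, 192], [19, 130, 194]]
260 [[13, 180, 170], [17, 156, 59], [20, 127, 215], [19, 127, 201], [19, 131, 193], [20, 123, 220]]
285 [[111, 34, 143], [112, 34, 135], [110, 34, 137], [19, 127, 205], [19, 125, 218], [19, 115, 209]]
291 [[111, 34, 144], [109, 34, 142], [110, 35, 132], [11, 19, 145], [17, 67, 167], [108, 35, 145]]
disc [[0.64016117 0.26016332 0.091     ]] rows [[0.6292, 0.2965, 0.091], [0.6424, 0.2225, 0.091]]
foot rows [[0.6387, 0.3006, 0.008], [0.6511, 0.2115, 0.008], [0.5985, 0.2529, 0.008]]
walls [[0.0276, 0.0486, -0.0611], [0.0262, -0.0511, -0.0611], [0.127, 0.0438, -0.0611], [0.1249, -0.0525, -0.0611]]
[[-0.0165, 0.0186, -0.0781], [-0.0184, -0.0216, -0.0781]]
griptop near edge [[-0.007, -0.0088, 0.0179], [0.007, -0.0092, 0.0179]]
lip [[0.1257, 0.0397, -0.0731], [0.1255, 0.0165, -0.0731], [0.1231, -0.0228, -0.0731], [0.1226, -0.0486, -0.0731]]
```

Request:
arm_command(
  slide=[
    [0, 0, 0.06],
    [0, 0, 0.12],
    [0, 0, 0.16],
    [0, 0, 0.17],
    [0, 0, 0.17],
  ],
  rot=[
    [0, 0, 0],
    [0, 0, 0],
    [0, 0, 0],
    [0, 0, 0],
    [0, 0, 0],
  ],
  hand=[1, 1, 1, 1, 1],
)

```text
time_s: 4.7
eef_pos: [0.4439, 0.2613, 0.1137]
orientation: [-0.0, 0.717, 0.697, -0.001]
force: [-0.2, -1.0, -1.3]
finger_gap: 0.014
finger_force: 98.9
```

Request:
arm_command(
  slide=[
    [0, 0.02, 0],
    [0, 0.04, 0],
    [0, 0.06, 0],
    [0, 0.08, 0],
    [0, 0.08, 0],
  ],
  rot=[
    [0, 0, 0],
    [0, 0, 0],
    [0, 0, 0],
    [0, 0, 0],
    [0, 0, 0],
  ],
  hand=[1, 1, 1, 1, 1],
)

```text
time_s: 5.2
eef_pos: [0.4862, 0.2609, 0.1145]
orientation: [0.0, 0.717, 0.697, 0.001]
force: [-0.0, -0.6, -2.2]
finger_gap: 0.0141
finger_force: 98.9
```

```bash
python3 -c "
from h import *
plan([.5645,.2605,.114],-1.6)
C=cal('wrist'); im=imaging.capture('wrist'); np.savez('w3.npz',K=C[0],o=C[1],R=C[2]); cv2.imwrite('pics/w3.png',im[:,:,::-1])
"
```

```text
t 5.2 pos [0.4862 0.2609 0.1145] yaw -1.66 zaxis [ 1.6e-03  7.0e-04 -1.0e+00] F [-0.  -0.6 -2.2] gap 0.0141 ff 98.9
 slide [0.0036, 0.1565, 0.0012] rot [0.0021, -0.001, -0.0012]
```

View pics/w3.png

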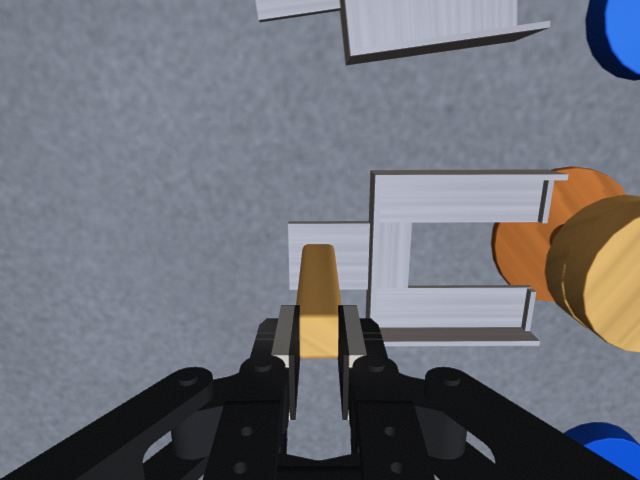

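The scoop mouth (rows 175–344, centre about 259) lines up with the lower disc and post (centre about 262), so I push in.

Request:
arm_command(
  slide=[
    [0.001, 0.02, 0],
    [0.002, 0.04, 0],
    [0.003, 0.06, 0],
    [0.003, 0.08, 0],
    [0.003, 0.08, 0],
  ],
  rot=[
    [0, 0, 0],
    [0, 0, 0],
    [0, 0, 0],
    [0, 0, 0],
    [0, 0, 0],
  ],
  hand=[1, 1, 1, 1, 1],
)

```text
time_s: 5.75
eef_pos: [0.526, 0.2613, 0.1142]
orientation: [0.0, 0.717, 0.697, 0.001]
force: [0.3, 0.5, -1.3]
finger_gap: 0.0141
finger_force: 98.9
```

Request:
arm_command(
  slide=[
    [0, 0.02, 0],
    [0, 0.04, 0],
    [0, 0.06, 0],
    [0, 0.075, 0],
    [0, 0.075, 0],
  ],
  rot=[
    [0, 0, 0],
    [0, 0, 0],
    [0, 0, 0],
    [0, 0, 0],
    [0, 0, 0],
  ],
  hand=[1, 1, 1, 1, 1],
)

```text
time_s: 6.25
eef_pos: [0.563, 0.2601, 0.1141]
orientation: [0.0, 0.717, 0.697, 0.0]
force: [0.4, 0.1, -1.0]
finger_gap: 0.014
finger_force: 98.9
```

```bash
python3 -c "
from h import *
plan([.5645,.2605,.114],-1.6)
C=cal('wrist'); im=imaging.capture('wrist'); np.savez('w4.npz',K=C[0],o=C[1],R=C[2]); S=imaging.capture('scene');cv2.imwrite('pics/w4.png',np.hstack([cv2.resize(im[:,:,::-1],(480,360)),S[180:300,340:446,::-1].repeat(3,0).repeat(3,1)]))
"
```

```text
t 6.25 pos [0.563  0.2601 0.1141] yaw -1.64 zaxis [ 8.e-04  2.e-04 -1.e+00] F [ 0.4  0.1 -1. ] gap 0.014 ff 98.9
 slide [0.0009, 0.0029, 0.0002] rot [0.001, -0.0003, -0.001]
```

View pics/w4.png

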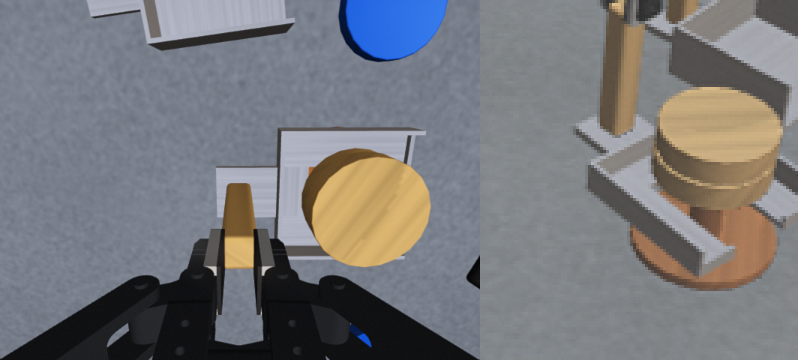

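The post is in the slot and both discs sit over the pocket, with the disc top centred at about (488,276) in full-size pixels.

```bash
python3 -c "
from h import *
w=np.load('w4.npz'); C=(w['K'],w['o'],w['R'])
c=cast([[488,276]],.091,C)[0]; print(c, c-[.563,.2601,0])
P=cast([[370,172],[567,175]],.114-.0611,C);print(P-[.563,.2601,0])"
```

```text
[0.63906318 0.2641838  0.091     ] [0.07606318 0.0040838  0.091     ]
[[0.02729316 0.04715346 0.0529    ]
 [0.12720775 0.04278177 0.0529    ]]
```

Request:
arm_command(
  slide=[
    [0.006, 0, 0],
    [0.008, 0, -0.01],
    [0.008, 0, -0.03],
    [0.008, 0, -0.05],
    [0.008, 0, -0.08],
  ],
  rot=[
    [0, 0, 0],
    [0, 0, 0],
    [0, 0, 0],
    [0, 0, 0],
    [0, 0, 0],
  ],
  hand=[1, 1, 1, 1, 1],
)

```text
time_s: 6.85
eef_pos: [0.5614, 0.264, 0.1548]
orientation: [-0.0, 0.717, 0.697, -0.0]
force: [0.3, -0.0, -2.7]
finger_gap: 0.0143
finger_force: 98.8
```

Request:
arm_command(
  slide=[
    [0, 0, -0.03],
    [0, 0, -0.06],
    [0, 0, -0.08],
    [0, 0, -0.09],
    [0, 0, -0.09],
  ],
  rot=[
    [0, 0, 0],
    [0, 0, 0],
    [0, 0, 0],
    [0, 0, 0],
    [0, 0, 0],
  ],
  hand=[1, 1, 1, 1, 1],
)

```text
time_s: 7.35
eef_pos: [0.5622, 0.2642, 0.2]
orientation: [0.0, 0.717, 0.697, 0.001]
force: [0.3, 0.4, -2.7]
finger_gap: 0.0137
finger_force: 98.8
```

```bash
python3 -c "
from h import *
C=cal('wrist'); im=imaging.capture('wrist'); np.savez('w5.npz',K=C[0],o=C[1],R=C[2]); S=imaging.capture('scene');cv2.imwrite('pics/w5.png',np.hstack([cv2.resize(im[:,:,::-1],(480,360)),S[130:250,350:456,::-1].repeat(3,0).repeat(3,1)]))
plan([.4994,-.1657,.2],-1.6)
"
```

```text
t 7.45 pos [0.5616 0.264  0.1986] yaw -1.61 zaxis [-7.e-04 -3.e-04 -1.e+00] F [ 0.7 -0.1 -2.5] gap 0.0138 ff 98.8
 slide [-0.8625, -0.1001, -0.0024] rot [-0.0008, 0.0004, -0.0003]
```

View pics/w5.png

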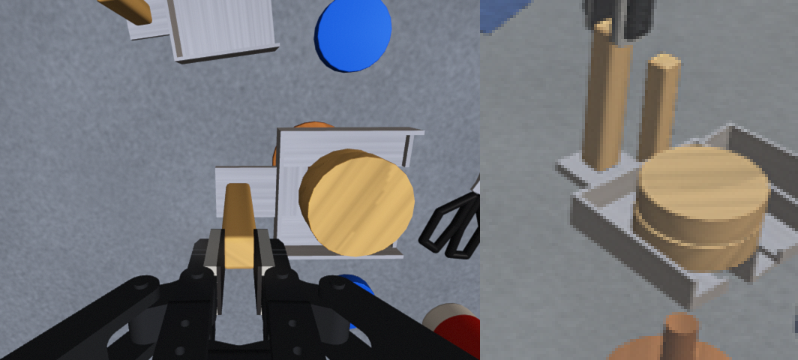

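Both discs are stacked in the scoop, clear of the post. Now I carry them to the board's left end.

Request:
arm_command(
  slide=[
    [-0.02, -0.002, 0],
    [-0.05, -0.006, 0],
    [-0.09, -0.01, 0],
    [-0.14, -0.016, 0],
    [-0.19, -0.022, 0],
  ],
  rot=[
    [0, 0, 0],
    [0, 0, 0],
    [0, 0, 0],
    [0, 0, 0],
    [0, 0, 0],
  ],
  hand=[1, 1, 1, 1, 1],
)

```text
time_s: 7.95
eef_pos: [0.5474, 0.167, 0.1988]
orientation: [0.0, 0.717, 0.697, -0.0]
force: [0.3, -0.2, -3.0]
finger_gap: 0.0142
finger_force: 98.8
```

Request:
arm_command(
  slide=[
    [-0.05, -0.006, 0],
    [-0.1, -0.012, 0],
    [-0.15, -0.017, 0],
    [-0.2, -0.023, 0],
    [-0.25, -0.029, 0],
  ],
  rot=[
    [0, 0, 0],
    [0, 0, 0],
    [0, 0, 0],
    [0, 0, 0],
    [0, 0, 0],
  ],
  hand=[1, 1, 1, 1, 1],
)

```text
time_s: 8.45
eef_pos: [0.5291, 0.0424, 0.199]
orientation: [0.0, 0.717, 0.697, -0.0]
force: [-0.9, -0.2, -1.9]
finger_gap: 0.0143
finger_force: 98.8
```

Request:
arm_command(
  slide=[
    [-0.05, -0.006, 0],
    [-0.1, -0.012, 0],
    [-0.15, -0.017, 0],
    [-0.2, -0.023, 0],
    [-0.25, -0.029, 0],
  ],
  rot=[
    [0, 0, 0],
    [0, 0, 0],
    [0, 0, 0],
    [0, 0, 0],
    [0, 0, 0],
  ],
  hand=[1, 1, 1, 1, 1],
)

```text
time_s: 8.95
eef_pos: [0.5107, -0.0819, 0.199]
orientation: [-0.0, 0.717, 0.697, -0.0]
force: [0.3, -0.4, -2.7]
finger_gap: 0.0139
finger_force: 98.8
```

Request:
arm_command(
  slide=[
    [-0.05, -0.006, 0],
    [-0.09, -0.01, 0],
    [-0.13, -0.015, 0],
    [-0.155, -0.018, 0],
    [-0.17, -0.02, 0],
  ],
  rot=[
    [0, 0, 0],
    [0, 0, 0],
    [0, 0, 0],
    [0, 0, 0],
    [0, 0, 0],
  ],
  hand=[1, 1, 1, 1, 1],
)

```text
time_s: 9.45
eef_pos: [0.4988, -0.1658, 0.199]
orientation: [-0.0, 0.718, 0.697, -0.0]
force: [0.4, 0.3, -2.3]
finger_gap: 0.0139
finger_force: 98.8
```

```bash
python3 -c "
from h import *
plan([.4994,-.1657,.09],-1.6)
C=cal('wrist'); im=imaging.capture('wrist'); np.savez('w6.npz',K=C[0],o=C[1],R=C[2]); S=imaging.capture('scene');T=imaging.capture('top');cv2.imwrite('pics/s6.png',S[:,:,::-1]);cv2.imwrite('pics/t6.png',T[:,:,::-1]);cv2.imwrite('pics/w6.png',np.hstack([cv2.resize(im[:,:,::-1],(480,360)),cv2.resize(S[190:430,0:200,::-1],(300,360))]))
"
```

```text
t 9.45 pos [ 0.4988 -0.1658  0.199 ] yaw -1.7 zaxis [-3.e-04 -1.e-04 -1.e+00] F [ 0.4  0.3 -2.3] gap 0.0139 ff 98.8
 slide [0.0003, 0.0013, 0.2181] rot [-0.0004, 0.0002, -0.0023]
```

View pics/w6.png

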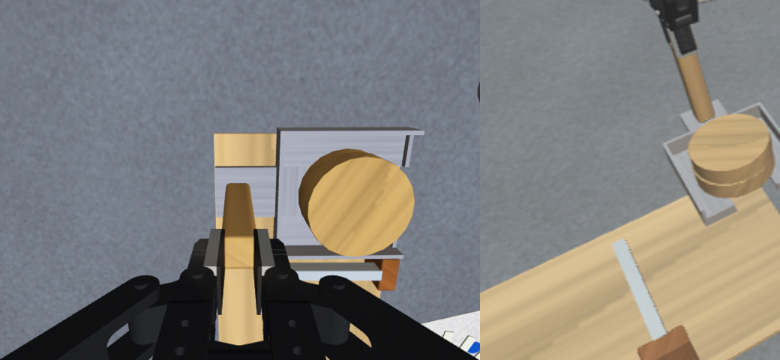

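The stack is intact over the board's left part, and the bar is ahead at wrist crop rows 262–280. Now I lower it.

Request:
arm_command(
  slide=[
    [0, 0, 0.03],
    [0, 0, 0.08],
    [0, 0, 0.13],
    [0, 0, 0.17],
    [0, 0, 0.19],
  ],
  rot=[
    [0, 0, 0],
    [0, 0, 0],
    [0, 0, 0],
    [0, 0, 0],
    [0, 0, 0],
  ],
  hand=[1, 1, 1, 1, 1],
)

```text
time_s: 10.1
eef_pos: [0.4989, -0.1632, 0.1024]
orientation: [-0.001, 0.717, 0.697, -0.001]
force: [-0.3, -0.2, -3.2]
finger_gap: 0.0139
finger_force: 98.8
```

Request:
arm_command(
  slide=[
    [0, 0, 0.01],
    [0, 0, 0.02],
    [0, 0, 0.028],
    [0, 0, 0.03],
    [0, 0, 0.03],
  ],
  rot=[
    [0, 0, 0],
    [0, 0, 0],
    [0, 0, 0],
    [0, 0, 0],
    [0, 0, 0],
  ],
  hand=[1, 1, 1, 1, 1],
)

```text
time_s: 10.6
eef_pos: [0.5, -0.1644, 0.0894]
orientation: [0.0, 0.717, 0.697, 0.0]
force: [-0.2, 0.1, -2.9]
finger_gap: 0.0136
finger_force: 98.8
```

```bash
python3 -c "
from h import *
plan([.4994,-.1657,.088],-1.6)
a=[]
for n in ['wrist','scene']:
  C=cal(n); im=imaging.capture(n); cv2.imwrite('pics/'+n+'7.png',im[:,:,::-1])
"
```

```text
t 10.6 pos [ 0.5    -0.1644  0.0894] yaw -1.62 zaxis [ 5.e-04 -2.e-04 -1.e+00] F [-0.2  0.1 -2.9] gap 0.0136 ff 98.8
 slide [-0.0026, -0.0011, 0.0027] rot [0.0006, 0.0002, -0.0004]
```

Request:
arm_command(
  slide=[
    [0, 0, 0.002],
    [0, 0, 0.003],
    [0, 0, 0.004],
    [0, 0, 0.004],
    [0, 0, 0.004],
  ],
  rot=[
    [0, 0, 0],
    [0, 0, 0],
    [0, 0, 0],
    [0, 0, 0],
    [0, 0, 0],
  ],
  hand=[1, 1, 1, 1, 1],
)

```text
time_s: 11.2
eef_pos: [0.4998, -0.1644, 0.0871]
orientation: [-0.0, 0.717, 0.697, -0.0]
force: [-0.5, 0.3, -2.6]
finger_gap: 0.0139
finger_force: 98.9
```

Request:
arm_command(
  slide=[
    [0, 0, 0.001],
    [0, 0, 0.002],
    [0, 0, 0.002],
    [0, 0, 0.002],
    [0, 0, 0.002],
  ],
  rot=[
    [0, 0, 0],
    [0, 0, 0],
    [0, 0, 0],
    [0, 0, 0],
    [0, 0, 0],
  ],
  hand=[1, 1, 1, 1, 1],
)

```text
time_s: 11.7
eef_pos: [0.4998, -0.1644, 0.0862]
orientation: [0.0, 0.717, 0.697, -0.0]
force: [-3.2, 0.1, 3.8]
finger_gap: 0.0135
finger_force: 99.5
```

Contact is at TCP z = 86.2 mm, as expected. I lift 1 mm and draw the scoop under the bar.

Request:
arm_command(
  slide=[
    [0, 0, -0.002],
    [-0.02, 0, -0.002],
    [-0.04, 0, -0.002],
    [-0.06, 0, -0.002],
    [-0.08, 0, -0.002],
  ],
  rot=[
    [0, 0, 0],
    [0, 0, 0],
    [0, 0, 0],
    [0, 0, 0],
    [0, 0, 0],
  ],
  hand=[1, 1, 1, 1, 1],
)

```text
time_s: 12.2
eef_pos: [0.4986, -0.2055, 0.087]
orientation: [0.0, 0.717, 0.697, -0.0]
force: [-0.2, 0.5, -1.4]
finger_gap: 0.0137
finger_force: 98.9
```

Request:
arm_command(
  slide=[
    [-0.02, 0, 0],
    [-0.04, 0, 0],
    [-0.06, 0, 0],
    [-0.08, 0, 0],
    [-0.1, 0, 0],
  ],
  rot=[
    [0, 0, 0],
    [0, 0, 0],
    [0, 0, 0],
    [0, 0, 0],
    [0, 0, 0],
  ],
  hand=[1, 1, 1, 1, 1],
)

```text
time_s: 12.7
eef_pos: [0.4971, -0.2551, 0.087]
orientation: [-0.0, 0.717, 0.697, 0.0]
force: [0.3, 2.0, -2.3]
finger_gap: 0.0138
finger_force: 98.9
```

```bash
python3 -c "
from h import *
plan([.4994,-.1657-.09,.088],-1.6)
im=imaging.capture('wrist');S=imaging.capture('scene');cv2.imwrite('pics/w8.png',np.hstack([cv2.resize(im[:,:,::-1],(480,360)),cv2.resize(S[240:480,0:200,::-1],(300,360))]))
"
```

```text
t 12.7 pos [ 0.4971 -0.2551  0.087 ] yaw -1.62 zaxis [-2.e-04  2.e-04 -1.e+00] F [ 0.3  2.  -2.3] gap 0.0138 ff 98.9
 slide [-0.0011, 0.0046, -0.002] rot [-0.0002, -0.0003, -0.0004]
```

View pics/w8.png

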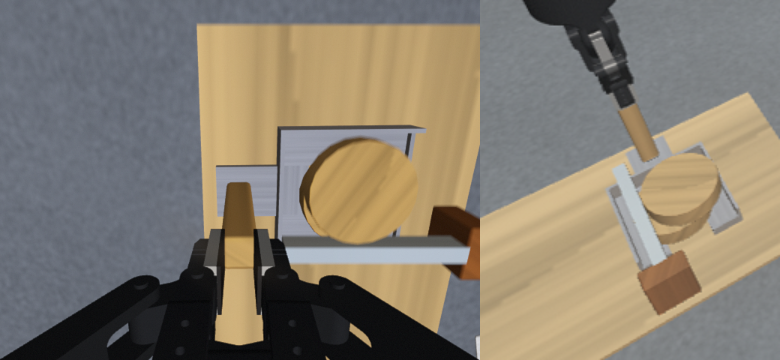

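The bar holds the upper disc back while the lower one moves on. I continue the draw.

Request:
arm_command(
  slide=[
    [-0.02, 0, 0],
    [-0.04, 0, 0],
    [-0.06, 0, 0],
    [-0.08, 0, 0],
    [-0.1, 0, 0],
  ],
  rot=[
    [0, 0, 0],
    [0, 0, 0],
    [0, 0, 0],
    [0, 0, 0],
    [0, 0, 0],
  ],
  hand=[1, 1, 1, 1, 1],
)

```text
time_s: 13.3
eef_pos: [0.4958, -0.3052, 0.0871]
orientation: [0.0, 0.717, 0.697, -0.0]
force: [0.7, 0.9, -2.3]
finger_gap: 0.0141
finger_force: 98.8
```

Request:
arm_command(
  slide=[
    [-0.02, 0, 0],
    [-0.04, 0, 0],
    [-0.06, 0, 0],
    [-0.08, 0, 0],
    [-0.1, 0, 0],
  ],
  rot=[
    [0, 0, 0],
    [0, 0, 0],
    [0, 0, 0],
    [0, 0, 0],
    [0, 0, 0],
  ],
  hand=[1, 1, 1, 1, 1],
)

```text
time_s: 13.8
eef_pos: [0.4944, -0.3552, 0.0871]
orientation: [0.0, 0.717, 0.697, -0.0]
force: [-0.6, 0.5, -2.0]
finger_gap: 0.014
finger_force: 98.9
```

Request:
arm_command(
  slide=[
    [-0.02, 0, 0],
    [-0.04, 0, 0],
    [-0.06, 0, 0],
    [-0.06, 0, 0],
    [-0.06, 0, 0],
  ],
  rot=[
    [0, 0, 0],
    [0, 0, 0],
    [0, 0, 0],
    [0, 0, 0],
    [0, 0, 0],
  ],
  hand=[1, 1, 1, 1, 1],
)

```text
time_s: 14.3
eef_pos: [0.4935, -0.3844, 0.087]
orientation: [-0.0, 0.717, 0.697, 0.0]
force: [-0.6, -0.8, -2.2]
finger_gap: 0.0141
finger_force: 98.9
```

```bash
python3 -c "
from h import *
plan([.4934,-.3807,.0865],-1.6)
im=imaging.capture('wrist');S=imaging.capture('top');cv2.imwrite('pics/w9.png',np.hstack([cv2.resize(im[:,:,::-1],(480,360)),cv2.resize(S[190:310,390:497,::-1],(320,360))]))
"
```

```text
t 14.3 pos [ 0.4935 -0.3844  0.087 ] yaw -1.65 zaxis [-1.e-04  2.e-04 -1.e+00] F [-0.6 -0.8 -2.2] gap 0.0141 ff 98.9
 slide [0.0073, -0.0003, 0.0009] rot [-0.0001, -0.0003, -0.0011]
```

View pics/w9.png

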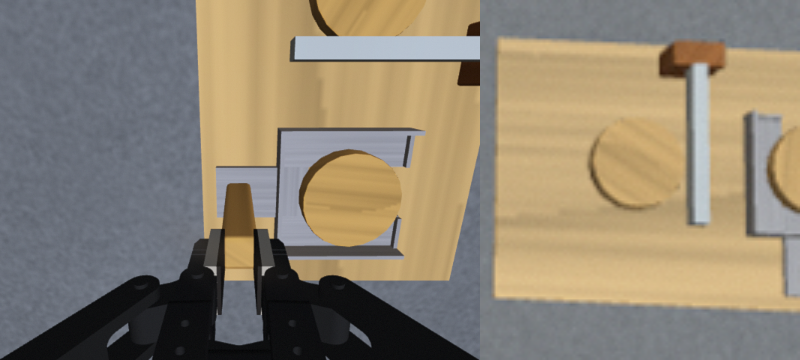

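The upper disc lies flat on the board left of the bar (top crop (637,163)). The lower one is in the scoop past the bar, so I set the scoop down and release.

Request:
arm_command(
  slide=[
    [0, 0, 0.001],
    [0, 0, 0.002],
    [0, 0, 0.002],
    [0, 0, 0.002],
    [0, 0, 0.002],
  ],
  rot=[
    [0, 0, 0],
    [0, 0, 0],
    [0, 0, 0],
    [0, 0, 0],
    [0, 0, 0],
  ],
  hand=[1, 1, 1, 1, 0.95],
  squeeze=20,
)

```text
time_s: 14.9
eef_pos: [0.4935, -0.384, 0.0862]
orientation: [-0.0, 0.717, 0.697, 0.0]
force: [-2.4, 3.0, 2.9]
finger_gap: 0.0141
finger_force: 99.6
```

Request:
arm_command(
  slide=[
    [0, 0, 0],
    [0, 0, 0],
    [0, 0, 0],
    [0, 0, 0],
    [0, 0, 0],
  ],
  rot=[
    [0, 0, 0],
    [0, 0, 0],
    [0, 0, 0],
    [0, 0, 0],
    [0, 0, 0],
  ],
  hand=[0.7, 0.6, 0.4, 0.2, 0.1],
)

```text
time_s: 15.4
eef_pos: [0.4937, -0.3843, 0.086]
orientation: [0.0, 0.717, 0.697, 0.0]
force: [-0.6, 0.0, 0.0]
finger_gap: 0.0757
finger_force: 0.0
```

Request:
arm_command(
  slide=[
    [0, 0, 0],
    [0, 0, -0.03],
    [0, 0, -0.09],
    [0, 0, -0.16],
    [0, 0, -0.24],
  ],
  rot=[
    [0, 0, 0],
    [0, 0, 0],
    [0, 0, 0],
    [0, 0, 0],
    [0, 0, 0],
  ],
  hand=[0.1, 0.1, 0.1, 0.1, 0.1],
)

```text
time_s: 15.9
eef_pos: [0.4932, -0.3839, 0.2077]
orientation: [-0.0, 0.717, 0.697, -0.0]
force: [0.4, -1.0, -0.2]
finger_gap: 0.0769
finger_force: 0.0
```

```bash
python3 -c "
from h import *
plan([.4934,-.3807,.2],-1.6)
C=cal('wrist');im=cv2.cvtColor(imaging.capture('wrist'),cv2.COLOR_RGB2HSV)
B=np.array([.5725,-.2885,0]);a=np.radians(-1.6);M=np.array([[np.cos(a),np.sin(a),0],[-np.sin(a),np.cos(a),0],[0,0,1]])
print('expected grip top, disc, scoop back px',proj([[.4935,-.3844,.104],[.57,-.387,.026]],C).round(1))
# grey scoop mask & grip mask
g=cv2.inRange(im,(100,5,120),(135,45,235))
cs=[c for c in cv2.findContours(g,0,1)[0] if cv2.contourArea(c)>1500]
for c in cs:
  q=cast(np.float32(cv2.boxPoints(cv2.minAreaRect(c))),.025,C)-B; print(cv2.boundingRect(c),cv2.contourArea(c),(q@M.T).round(3)[:,:2].tolist())
T=imaging.capture('top');CT=cal('top'); h=cv2.cvtColor(T,cv2.COLOR_RGB2GRAY)
ci=cv2.HoughCircles(cv2.resize(h[195:305,390:545],None,fx=4,fy=4,interpolation=cv2.INTER_CUBIC),cv2.HOUGH_GRADIENT,1,80,param1=80,param2=22,minRadius=54,maxRadius=72)
for x,y,rr in ([] if ci is None else ci[0]): print('circle',((cast([[390+x/4,195+y/4]],.022,CT)-B)@M.T).round(3),rr)
"
```

```text
t 15.9 pos [ 0.4932 -0.3839  0.2077] yaw -1.62 zaxis [-7.e-04  5.e-04 -1.e+00] F [ 0.4 -1.  -0.2] gap 0.0769 ff 0.0
 slide [0.0065, 0.0003, 0.0155] rot [-0.0009, -0.0007, -0.0003]
expected grip top, disc, scoop back px [[319.5 240.6]
 [413.4 214.5]]
(299, 190, 55, 46) 1528.5 [[-0.093, -0.079], [-0.049, -0.079], [-0.048, -0.116], [-0.093, -0.116]]
(354, 155, 128, 118) 5540.5 [[-0.049, -0.051], [0.05, -0.051], [0.061, -0.149], [-0.047, -0.149]]
(365, 76, 183, 19) 3150.0 [[-0.042, 0.006], [0.093, 0.006], [0.095, -0.006], [-0.042, -0.006]]
(0, 0, 640, 473) 155415.5 [[-0.303, 0.056], [0.15, 0.056], [0.243, -0.361], [-0.395, -0.362]]
circle [[ 0.005 -0.101  0.022]] 63.5
circle [[0.004 0.041 0.022]] 56.0
```

```bash
python3 -c "
from plant import r
print(r.finish_job())"
```

```text
the job is handed in; nothing more can be done
None
```

I handed the job in at about 16 s: the scoop stands released on the board about 100 mm past the bar with the lower disc in it, and the upper disc was scraped off and lies flat about 40 mm left of the bar; no verdict came back, and I viewed 11 pictures, one over the limit of 10.

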